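Release the desk organiser's brake and hold its square pot to the front

TASK

Take the brake off the revolving desk organiser by turning its brake knob clockwise until it clicks over, then turn the turntable by the grip bar on top until the square pot faces front, in line with the V-shaped pointer on the base. Finish while still gripping the bar, holding the turntable still there so that I can fill the pot; do not let go. Leave the mug, stapler and calculator that stand round it where they are.

Things in the scene. Friction and masses are not known exactly. Their poses are not given: they have to be found in the camera images.
- organiser_base: Fixed black base of the revolving organiser: round foot 160 mm across, 14 mm high. Origin: centre of its underside, on the turntable's axis; z up; its -x axis is the front, roughly toward the robot (yaw within 0.35 rad). A front tongue 130 mm out carries a steel V pointer. A flat arm on its -y side (50 mm wide, 14 mm high, to 205 mm out) carries the brake knob and a rubber shoe (25 mm high).
- front_pointer (a point): The V-shaped steel pointer on the base's front tongue, 118 mm from the turntable's axis along the base's -x, 20 mm above the desk: the direction that is the organiser's front.
- knob_grip (a point): Middle of the brake knob's grip, on its upright axis, 168 mm from the turntable axis along the base's -y, 58 mm above the desk. Black disc 44 mm across with an upright bar 14 mm thick, 42 mm long, from 32 to 72 mm above the desk, gripped across its thickness from above. The point turns with the knob: y along the bar, x across it; at knob angle 0 its axes are the base's.
- brake_knob (a joint): Knob angle in rad: 0 = brake on (bar points at the turntable axis), grows turning clockwise seen from above, 1.3 = brake off (end stop); starts at 0 to 0.1. Between, a spring detent resists with up to about 0.2 N m; past about 0.75 it snaps on by itself beyond 1.0 and stays there. At 0 a rubber shoe clamps the turntable's rim; beyond 0.95 it is clear.
- square_pot (a point): Middle of the outer face of the one square pot (46 mm square, 70 mm high, open, empty), 83 mm from the turntable's axis, 63 mm above the desk; -x axis points outward. The three other pots are round (48 mm across, same height and material) and hold pencil stubs and an eraser. The turntable disc is 190 mm across, its top at 28 mm; pot rims are at 98 mm, contents reach 120 mm.
- turn_grip (a point): Where to grip the turntable: on its axis, 153 mm above the desk, in the steel grip bar on the centre post. Bar 50 mm long, 12 mm thick, from 134 to 166 mm above the desk; its length lies along the line from the axis to the square pot, which is the point's -x axis. Nothing else on the organiser stands above 125 mm.
- turntable (a joint): Turntable angle about its upright axis in rad, counter-clockwise from above positive, no stops: 0 or a whole turn = square pot exactly at the front pointer. Starts anywhere from 0.9 to 5.38, so either way round may be shorter. With the brake off it turns freely (friction about 0.03 N m) and stays where it is left.
- mug: Green mug 86 mm across, 94 mm high, loose, standing to the base's +y side. Bystander; origin under its middle.
- stapler: Red and black stapler 144x36x50 mm, loose, near the brake knob on the robot's side. Bystander; origin under its middle.
- calculator: Flat grey calculator 128x78x16 mm, loose, beyond the brake knob. Bystander; origin under its middle.

How it is judged:
On the way, in this order (a step that is already met when the one before it is completed fails the run):
1. the brake knob has clicked past its detent to brake off (value of joint brake_knob above 0.95 rad), for 0.2 s.
2. the square pot is at the front pointer, with the grip bar held (y of square_pot in the frame of organiser_base between -0.01 and 0.01 m and x of square_pot in the frame of organiser_base below 0 m and contact force between the fingers and turntable_c1 above 4 N and value of joint brake_knob above 0.95 rad), for 0.2 s.
At the end, for the whole second after the job is handed in: The brake knob is past 0.95 rad (clicked over, brake off), the middle of the square pot's outer face is on the front side within 10 mm to either side of the pointer's line (about 7 degrees), and the fingers grip the bar with more than 4 N while the turntable is still (under 0.05 rad/s) (all of step 2 and velocity of joint turntable between -0.05 and 0.05 rad/s); the arm keeps its last pose, push and grip.
It fails at once if the mug is shifted more than 30 mm or tipped (distance of mug from where it was at the start of the episode above 0.03 m or angle between mug's own z axis and vertical above 0.4 rad).
It fails at once if the stapler is shifted more than 30 mm or tipped (distance of stapler from where it was at the start of the episode above 0.03 m or angle between stapler's own z axis and vertical above 0.4 rad).
It fails at once if the calculator is shifted more than 30 mm or tipped (distance of calculator from where it was at the start of the episode above 0.03 m or angle between calculator's own z axis and vertical above 0.4 rad).
It also fails if it takes over 61 s, if anything falls off the work surface, if the arm or the gripper's body presses on something with over 40 N, if the wrist force passes 120 N, or if a joint passes its speed limit or range.

ROBOT

A 6-joint arm with a two-finger parallel gripper is mounted at the origin on a cart in front of the work surface, level with it; the furniture and walls round the work are solid. World frame = base frame: x ahead of the robot, y to its left, z up, the work surface at z = 0. Lengths are in m, angles in rad, forces in N, time in s.
With the tool pointing down it reaches from about 0.425 to 0.95 m from the base axis. Payload 3.5 kg.
Tool frame: the origin (TCP) lies midway between the tips of the shut fingers; the grasp point (between the pads) lies 19 mm behind it; z points along the fingers, y is the line along which they close (so a half turn about z gives the same grasp; the last joint's range is limited). The gripper opens to 85 mm and grips with 20 to 120 N. Pads are 22 mm wide; open, the fingers measure 114 mm over their backs; the gripper's body (76 mm by 85 mm) begins 54 mm behind the grasp point. The pads swing forward as they close: fully open they stand 13 mm farther back than shut.
Start: joints at [0.988, 0.286, 1.577, -0, 1.279, -0.15], TCP at [0.283, 0.613, 0.231] pointing down, gripper open.
Joint ranges: [-2.77, 2.77], [-0.9, 2.22], [0.21, 2.48], [-1.53, 4.67], [0.24, 2.81], [-2.84, 2.84]. Speed limits (rad/s): [2.79, 2.79, 3.14, 3.14, 3.14, 3.14].

INTERFACE

Orientations are given as a unit quaternion [x, y, z, w].
In Python, from plant import get_state, read_camera, ctrl gives the robot as it stands.
- The arm moves only by the shell command python3 -m crank 'ROWS' [FORCE]. ROWS is JSON, a list of rows, each a list of 3 entries, a list of its own where there are three numbers: the shift along the tool's x, y, z in mm, then the turn about the tool's z in degrees, then the closure in counts, from 0 (fully open) to 255 (shut). In form: [[[tx, ty, tz], yaw, claw], ...]. A call has 1 to 10 rows; each row is the pose to reach, as a shift and turn from the pose commanded when the call began, along the tool's axes at that moment; what a row does not reach only later rows make up. A row lasts 1/10 s, in which the tool goes at most 50 mm and 8.59 degrees, less where a joint would pass 70% of its speed; a pose out of reach is approached as far as the arm can. A call with a gripper value outside its range is refused whole. The fingers move at their own pace and stop on an object; FORCE is the grip in N (left out, the last holds). Time passes only in rows, so rows that repeat a pose let the fingers close. It gives the time, the measured TCP pose, the force, the opening and the grip force at its end, in the units of the state.
- get_state(): the state, without advancing time (a new reading comes with each control period).
- read_camera(name): name is "side" or "top"; returns a dict with "frame" (384x512x3 uint8, blue, green, red), "range_z" (384x512 float32, m along the optical axis (not along the pixel's ray), 0 where there is no reading), "vfov" (degrees; the focal length in pixels is half the picture's height over the tangent of half this angle, whatever the lens; pixels are square), "cx", "cy" (the principal point, pixels), "origin" and "orientation" of the camera in the world. Camera axes: x right, y down, z forward; pixel columns grow to the right and rows downward; lengths in m; the calibration is good to about 2 mm. A picture is of the moment at which its call begins.
- ctrl.sign_off(): hands the job in; it is judged then, once.
The state is a dict: "time": time; "qpos": joint angles; "dq": joint speeds; "joint_efforts": joint torques, N m; "eef_pos": TCP position; "tcp_rot": TCP orientation; "contact_force": force on the tool from outside, world axes, zero at the start; "wrist_torque": the same for the moment, N m; "opening": opening from 0.0 (shut) to 1.0 (fully open); "finger_force": force on a finger pad.
Only numpy, scipy, OpenCV 4.12 (cv2) and the standard library are available. Lean on these libraries where they do the work, as an engineer would, in place of code of your own. Each camera call takes 0.05 s, during which the arm holds its last target. There are 200 camera calls.

## Working session

There is one attempt and no reset: what is moved stays moved. The work goes in short steps, Python scripts to look and compute and a shell command to move; the robot and the scene stay as the last step left them, time stands still between calls to the robot, and variables do not carry over. Pictures are saved under pics/ and viewed, at most 10 in all, crops included, and the job is handed in when it is done.

```bash
mkdir -p pics
cat > h.py <<'E'
import numpy as np,cv2,json
from plant import get_state, read_camera, ctrl
from scipy.spatial.transform import Rotation as R
def pts(c):
    z=c["range_z"];h,w=z.shape;f=h/2/np.tan(np.radians(c["vfov"])/2)
    u,v=np.meshgrid(np.arange(w),np.arange(h))
    p=np.stack([(u-c["cx"])/f*z,(v-c["cy"])/f*z,z],-1)
    P=p@R.from_quat(c["orientation"]).as_matrix().T+np.array(c["origin"])
    P[z==0]=np.nan
    return P
def st():
    s=get_state()
    for k in s: print(k,np.round(s[k],3))
E
python3 - <<'E'
from h import *
st()
for n in ("top","side"):
    c=read_camera(n);cv2.imwrite(f"pics/{n}0.png",c["frame"]);np.savez(f"{n}0.npz",P=pts(c),f=c["frame"])
    print(n,c["origin"],R.from_quat(c["orientation"]).as_matrix().round(2).tolist(),c["vfov"])
E
```

```text
time 0.0
qpos [ 0.988  0.287  1.578  0.     1.279 -0.15 ]
dq [ 0.001  0.    -0.001  0.002 -0.     0.   ]
joint_efforts [-2.0000e-03 -4.0597e+01 -2.9263e+01 -0.0000e+00  6.0000e-03  0.0000e+00]
eef_pos [0.283 0.612 0.23 ]
tcp_rot [ 0.215  0.977 -0.001 -0.   ]
contact_force [-0.308  0.532 -0.172]
wrist_torque [ 0.011 -0.003 -0.008]
finger_force 0.0
opening 1.001
top [0.38124976 0.01098079 0.962809  ] [[-0.01, -0.98, 0.2], [-1.0, 0.0, -0.02], [0.02, -0.2, -0.98]] 54.78663710012595
side [0.02836595 0.488142   0.51816164] [[-0.67, -0.37, 0.65], [-0.75, 0.33, -0.58], [-0.0, -0.87, -0.5]] 54.87150729028233
```

View pics/top0.png

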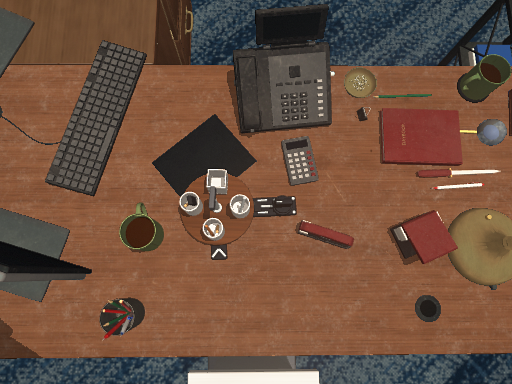

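View pics/side0.png

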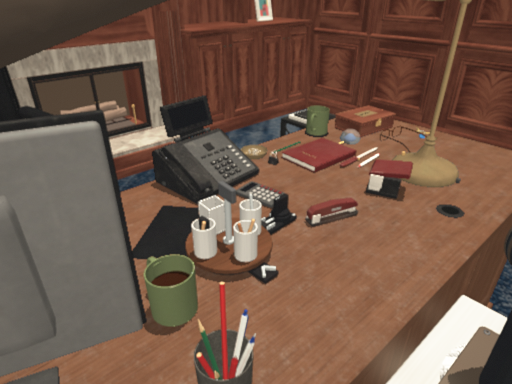

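The top view shows the organiser at about (216,210), with the square pot at the back (217,181), the pointer at (219,253) and the knob arm at (280,206). The mug is at (140,233), the stapler at (325,234) and the calculator at (300,160).

Run:
```python
from h import *
d=np.load("top0.npz");P=d["P"];f=d["f"]
w=np.zeros(P.shape[:2],bool);w[165:270,170:305]=1
def seg(n,m):
    n_,l,s,c=cv2.connectedComponentsWithStats((m&w).astype(np.uint8))
    for i in range(1,n_):
        if s[i,4]<8: continue
        q=P[l==i];r=cv2.minAreaRect(q[:,:2].astype(np.float32)*1000)
        print(n,s[i].tolist(),q.mean(0).round(4),[np.round(x,1) for x in r])
z=P[...,2]
seg("bar",(z>.128)&(z<.172)); seg("pots",(z>.088)&(z<.104)); 
w[:,:255]=0; seg("knob",(z>.045)&(z<.085)); w[:]=0; w[240:265,205:235]=1
seg("ptr",(f.min(-1)>120)); seg("tongue",f.max(-1)<60)
w[:]=0;w[190:220,250:305]=1; seg("arm",f.max(-1)<70)
cv2.imwrite("pics/crop.png",cv2.resize(f[160:275,165:320],None,fx=5,fy=5,interpolation=cv2.INTER_CUBIC))
```

```text
bar [209, 186, 8, 24, 154] [0.5472 0.09   0.1619] [array([548.5,  90.6]), array([12.9, 49.3]), np.float64(89.4)]
pots [206, 169, 21, 20, 116] [0.6111 0.0863 0.0962] [array([609.2,  87.6]), array([46. , 46.6]), np.float64(86.6)]
pots [179, 192, 21, 20, 108] [0.5522 0.1506 0.0958] [array([552.4, 150.7]), array([46.1, 46.6]), np.float64(16.9)]
pots [230, 194, 20, 21, 95] [0.5455 0.032  0.0966] [array([545. ,  31.3]), array([46.1, 45.7]), np.float64(43.0)]
pots [192, 196, 3, 9, 15] [0.5547 0.142  0.0971] [array([554.1, 141.7]), array([19.9,  3.5]), np.float64(2.9)]
pots [242, 200, 3, 5, 10] [0.55   0.0237 0.0964] [array([550.2,  23. ]), array([4.8, 7.6]), np.float64(88.7)]
pots [203, 218, 20, 20, 98] [0.4899 0.0956 0.0962] [array([489.1,  94.3]), array([45.3, 44.9]), np.float64(0.9)]
pots [206, 226, 4, 4, 9] [0.4878 0.1054 0.0975] [array([487.8, 105.2]), array([4.8, 6.5]), np.float64(41.8)]
knob [275, 199, 18, 8, 123] [ 0.5548 -0.0755  0.0678] [array([556. , -76.5]), array([13.5, 41.5]), np.float64(1.7)]
ptr [212, 249, 14, 9, 44] [0.435  0.0856 0.0195] [array([434.7,  86. ]), array([19. , 32.4]), np.float64(4.3)]
tongue [211, 245, 16, 10, 44] [0.4451 0.0904 0.0114] [array([443.4,  86.5]), array([38.7, 22.8]), np.float64(89.6)]
tongue [211, 252, 9, 8, 20] [0.426  0.0948 0.0103] [array([425.6,  92.9]), array([13.5, 25.6]), np.float64(32.5)]
tongue [219, 256, 8, 4, 15] [0.4216 0.0764 0.0083] [array([421.9,  75.9]), array([ 4.8, 19.4]), np.float64(15.0)]
arm [253, 196, 43, 21, 655] [nan nan nan] [array([555., -57.]), array([ 48.5, 112.8]), np.float64(3.0)]
```

View pics/crop.png

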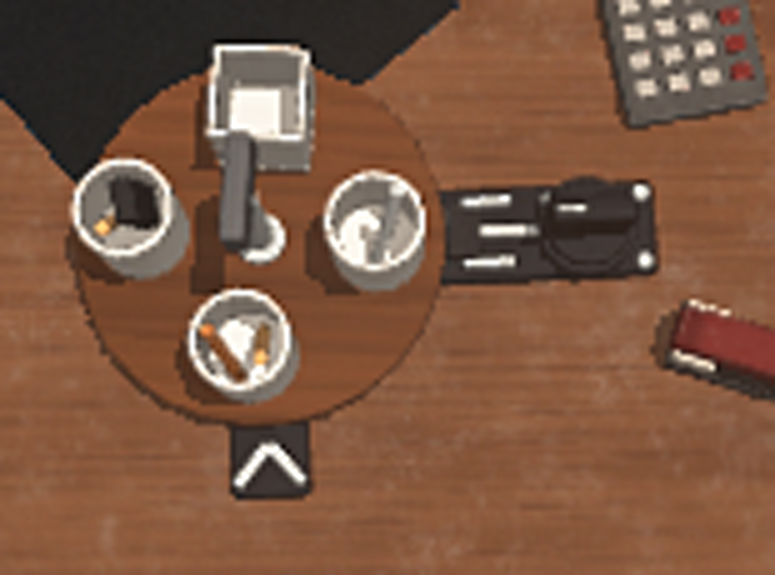

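The crop shows the square pot pointing almost straight away from the robot. The knob bar still points at the axis (brake on), and the V pointer is at the front. Next I check what's in the way of the approach path and compute the tool shifts.

```bash
cat >> h.py <<'E'
def rel(x,y,z,hd):
    "shift in tool axes (mm) + tool-z turn (deg) to put TCP at xyz with tool-y heading hd deg"
    s=get_state();M=R.from_quat(s["tcp_rot"]).as_matrix()
    t=M.T@(np.array([x,y,z])-s["eef_pos"])*1000
    cur=np.degrees(np.arctan2(M[1,1],M[0,1]))
    print("shift",t.round(1),"turn(ccw+ world)",round((hd-cur+180)%360-180,2),"tool-turn=-that","z-axis",M[:,2].round(3),"q6",round(np.degrees(s["qpos"][5]),1))
E
python3 - <<'E'
from h import *
a=np.array([.283,.612]);b=np.array([.556,-.0765]);u=(b-a)/np.linalg.norm(b-a);n=np.array([-u[1],u[0]])
Q=np.concatenate([np.load(k+"0.npz")["P"].reshape(-1,3) for k in("top","side")]);Q=Q[~np.isnan(Q[:,0])]
s=(Q[:,:2]-a)@u;l=(Q[:,:2]-a)@n
for i in range(-1,17):
    m=(abs(l)<.12)&(s>i*.05)&(s<i*.05+.05)&(Q[:,2]<.6)
    print(round(i*.05,2),(a+u*i*.05).round(2),Q[m,2].max().round(3) if m.any() else None)
m=(abs(Q[:,0]-.556)<.13)&(abs(Q[:,1]+.0765)<.13)
for lo,hi in((.01,.025),(.03,.06)):
    k=m&(Q[:,2]>lo)&(Q[:,2]<hi)&(Q[:,1]<-.02)&(np.hypot(Q[:,0]-.556,Q[:,1]+.0765)>.04); d=np.hypot(Q[k,0]-.556,Q[k,1]+.0765)
    if k.any(): print(lo,d.min(),Q[k][d.argmin()])
rel(.556,-.0765,.041,2.4); rel(.556,-.0765,.041,-2.4+4.8)
E
```

```text
-0.05 [0.26 0.66] 0.005
0.0 [0.28 0.61] 0.015
0.05 [0.3  0.57] 0.016
0.1 [0.32 0.52] 0.271
0.15 [0.34 0.47] 0.406
0.2 [0.36 0.43] 0.412
0.25 [0.38 0.38] 0.412
0.3 [0.39 0.33] 0.175
0.35 [0.41 0.29] 0.097
0.4 [0.43 0.24] 0.097
0.45 [0.45 0.19] 0.032
0.5 [0.47 0.15] 0.115
0.55 [0.49 0.1 ] 0.169
0.6 [0.5  0.05] 0.118
0.65 [0.52 0.01] 0.117
0.7 [ 0.54 -0.04] 0.075
0.75 [ 0.56 -0.09] 0.075
0.8 [ 0.58 -0.13] 0.052
0.01 0.04001582700717743 [ 0.551162   -0.03677771  0.01506793]
0.03 0.06515243829989882 [ 0.50896072 -0.12157933  0.0302327 ]
shift [-537.  -510.3  190. ] turn(ccw+ world) -62.8 tool-turn=-that z-axis [-0.001 -0.002 -1.   ] q6 -8.6
shift [-537.  -510.3  190. ] turn(ccw+ world) -62.8 tool-turn=-that z-axis [-0.001 -0.002 -1.   ] q6 -8.6
```

Run:
```python
from h import *
for k in("top","side"):
    Q=np.load(k+"0.npz")["P"].reshape(-1,3);Q=Q[~np.isnan(Q[:,0])]
    m=(Q[:,2]>.12)&(Q[:,2]<.6)&(Q[:,0]>-.2)&(Q[:,0]<.6)&(Q[:,1]>.15)&(Q[:,1]<1)
    q=Q[m]
    for y in np.arange(.15,1,.05):
        r=q[(q[:,1]>=y)&(q[:,1]<y+.05)]
        if len(r): print(k,round(y,2),len(r),"x",r[:,0].min().round(3),r[:,0].max().round(3),"z",r[:,2].min().round(2),r[:,2].max().round(2))
```

```text
top 0.25 61 x 0.258 0.331 z 0.12 0.17
top 0.3 31 x 0.25 0.329 z 0.12 0.14
top 0.35 1655 x 0.373 0.408 z 0.12 0.41
top 0.4 374 x 0.408 0.423 z 0.12 0.37
top 0.45 193 x 0.423 0.439 z 0.12 0.29
top 0.5 75 x 0.439 0.454 z 0.12 0.22
top 0.55 2 x 0.455 0.457 z 0.12 0.13
side 0.25 405 x 0.257 0.332 z 0.12 0.18
side 0.3 104 x 0.249 0.329 z 0.12 0.15
side 0.35 7834 x 0.371 0.404 z 0.12 0.41
side 0.4 14397 x 0.12 0.418 z 0.12 0.51
side 0.45 12790 x 0.122 0.412 z 0.12 0.52
side 0.5 996 x 0.386 0.421 z 0.12 0.24
```

The monitor is about 0.41 m high and stands across the direct path, so I go up first.

```bash
python3 -m crank '[[[0,0,-50],0,0],[[0,0,-100],0,0],[[0,0,-150],0,0],[[0,0,-200],0,0],[[0,0,-250],0,0],[[0,0,-290],0,0],[[0,0,-290],0,0],[[0,0,-290],0,0]]' 40; python3 -c "
from h import *
rel(.556,-.0765,.2,2.4)"
```

```text
time: 0.9
eef_pos: [0.2831, 0.6128, 0.5224]
tcp_rot: [0.215, 0.977, 0.001, 0.0]
contact_force: [0.5, 0.8, -0.8]
opening: 0.996
finger_force: 0.0
shift [-536.8 -512.   321.4] turn(ccw+ world) -62.8 tool-turn=-that z-axis [ 0.001  0.002 -1.   ] q6 -8.6
```

```bash
python3 -m crank '[[[-33,-31,0],0,0],[[-67,-64,0],0,0],[[-101,-97,0],7,0],[[-135,-129,0],14,0],[[-169,-162,0],21,0],[[-203,-195,0],28,0],[[-237,-227,0],35,0],[[-271,-260,0],42,0],[[-305,-292,0],49,0],[[-330,-316,0],55,0]]'; python3 -c "
from h import *
rel(.556,-.0765,.15,2.4)"
```

```text
time: 1.9
eef_pos: [0.4504, 0.1851, 0.518]
tcp_rot: [0.644, 0.765, -0.002, -0.001]
contact_force: [-0.2, 0.1, -0.3]
opening: 0.999
finger_force: 0.0
shift [-275.6   61.2  367.8] turn(ccw+ world) -7.44 tool-turn=-that z-axis [-0.005 -0.001 -1.   ] q6 0.5
```

```bash
python3 -m crank '[[[-48,10,0],2,0],[[-95,20,0],4,0],[[-142,31,0],6,0],[[-189,42,0],7,0],[[-236,52,0],7,0],[[-268,60,40],7,0],[[-268,60,88],7,0],[[-268,60,136],7,0],[[-268,60,184],7,0],[[-268,60,232],7,0]]'; python3 -m crank '[[[0,0,48],0,0],[[0,0,96],0,0],[[0,0,130],0,0],[[0,0,130],0,0],[[0,0,130],0,0]]';python3 - <<'E'
from h import *
rel(.556,-.0765,.041,2.4)
c=read_camera("top");cv2.imwrite("pics/top1.png",cv2.resize(c["frame"][130:290,170:350],None,fx=3.5,fy=3.5))
E
```

```text
time: 2.9
eef_pos: [0.5548, -0.0653, 0.284]
tcp_rot: [0.687, 0.726, -0.001, -0.002]
contact_force: [0.1, -0.5, 0.1]
opening: 0.995
finger_force: 0.0
time: 3.4
eef_pos: [0.5554, -0.0653, 0.1578]
tcp_rot: [0.687, 0.727, -0.001, -0.002]
contact_force: [0.3, 0.2, 0.8]
opening: 1.003
finger_force: 0.0
shift [-11.4   0.4 116.8] turn(ccw+ world) -0.8 tool-turn=-that z-axis [-0.004  0.001 -1.   ] q6 -20.3
```

View pics/top1.png

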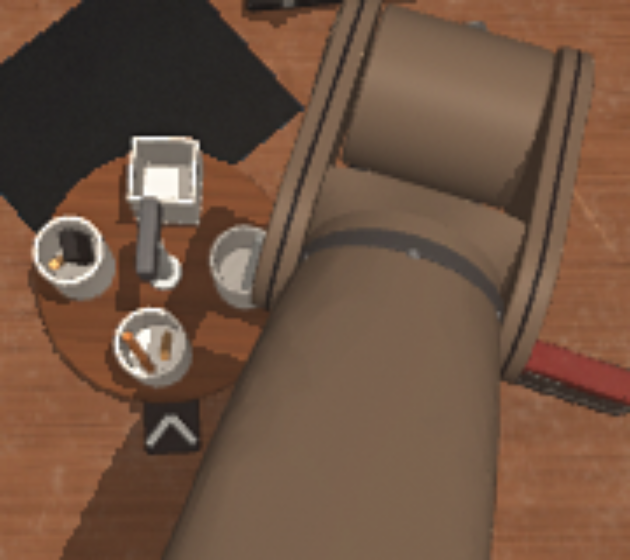

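The arm now hides the knob from the top view. The turntable hasn't moved, with its pot at (165,175) in the crop, and the stapler is clear. I descend onto the knob and grip.

```bash
python3 -m crank '[[[-11,0,40],1,0],[[-11,0,75],1,0],[[-11,0,95],1,0],[[-11,0,116],1,0],[[-11,0,116],1,0],[[-11,0,116],1,255],[[-11,0,116],1,255],[[-11,0,116],1,255],[[-11,0,116],1,255],[[-11,0,116],1,255]]' 50;python3 - <<'E'
from h import *
st()
c=read_camera("side");cv2.imwrite("pics/side1.png",cv2.resize(c["frame"][150:300,180:380],None,fx=3.5,fy=3.5))
E
```

```text
time: 4.45
eef_pos: [0.557, -0.0767, 0.0442]
tcp_rot: [0.693, 0.721, -0.0, -0.0]
contact_force: [-7.5, -0.6, 23.0]
opening: 0.149
finger_force: 53.2
time 4.45
qpos [-3.170e-01  2.720e-01  1.973e+00 -1.000e-03  8.970e-01 -3.550e-01]
dq [-0.001 -0.015 -0.02  -0.025  0.101  0.003]
joint_efforts [  1.955 -28.627 -25.243   0.797  -2.385  -0.056]
eef_pos [ 0.557 -0.077  0.044]
tcp_rot [ 0.693  0.721 -0.    -0.   ]
contact_force [-7.467 -0.625 22.989]
wrist_torque [-0.208  0.705 -0.023]
finger_force 53.249
opening 0.149
```

View pics/side1.png

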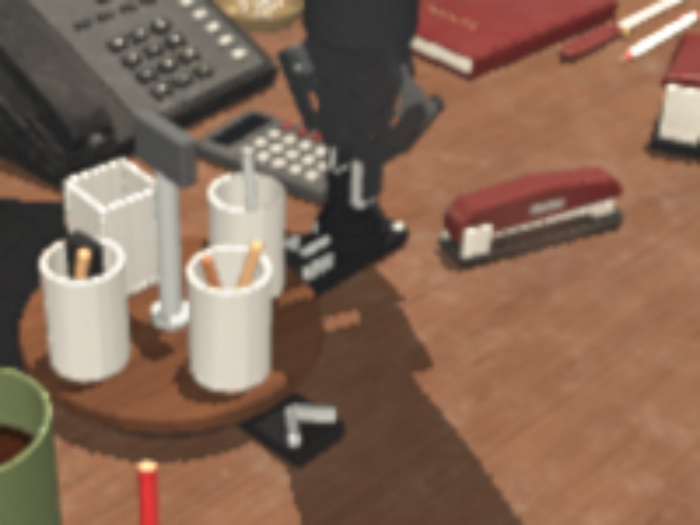

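The gripper holds the knob bar at (355,185) in the crop, with 53 N on the pads. There is a light vertical load, so I ease up 3 mm and then turn clockwise.

```bash
python3 -m crank '[[[0,0,-3],0,255],[[0,0,-3],8,255],[[0,0,-3],16,255],[[0,0,-3],24,255],[[0,0,-3],32,255],[[0,0,-3],40,255],[[0,0,-3],48,255],[[0,0,-3],56,255],[[0,0,-3],64,255],[[0,0,-3],70,255]]' 70;  python3 -m crank '[[[0,0,0],0,255],[[0,0,0],0,255],[[0,0,0],0,255]]'; python3 -c "
from h import *
st(); rel(.556,-.0765,.041,2.4)"
```

```text
time: 5.5
eef_pos: [0.5565, -0.0766, 0.0445]
tcp_rot: [0.982, 0.19, -0.0, -0.0]
contact_force: [1.4, -1.2, -7.9]
opening: 0.155
finger_force: 70.4
time: 5.8
eef_pos: [0.5564, -0.0765, 0.0445]
tcp_rot: [0.981, 0.193, -0.001, -0.0]
contact_force: [3.5, -2.8, -16.9]
opening: 0.148
finger_force: 69.2
time 5.8
qpos [-0.317  0.27   1.974 -0.     0.898  0.865]
dq [ 0.002 -0.    -0.001 -0.001 -0.001  0.005]
joint_efforts [ 9.9000e-01 -4.2377e+01 -2.7427e+01  2.3000e-01  1.4220e+00  1.0000e-02]
eef_pos [ 0.556 -0.077  0.045]
tcp_rot [ 0.981  0.193 -0.001 -0.   ]
contact_force [  3.523  -2.753 -16.888]
wrist_torque [-0.461 -0.873  0.003]
finger_force 69.161
opening 0.148
shift [-0.4 -0.2  3.5] turn(ccw+ world) 70.11 tool-turn=-that z-axis [-0.001  0.    -1.   ] q6 49.5
```

Knob turned about 70° (1.22 rad). I release it, go up, and move over the grip bar.

```bash
python3 -m crank '[[[0,0,0],0,90],[[0,0,0],0,90],[[0,0,0],0,90],[[0,0,0],0,90],[[0,0,-45],0,90],[[0,0,-90],0,60],[[0,0,-140],0,0],[[0,0,-190],0,0],[[0,0,-215],0,0],[[0,0,-215],0,0]]'; python3 -c "
from h import *
rel(.549,.091,.26,-93.2);rel(.549,.091,.136,-93.2)"
```

```text
time: 6.8
eef_pos: [0.5598, -0.0773, 0.2684]
tcp_rot: [0.981, 0.193, 0.005, 0.003]
contact_force: [0.3, 0.9, 0.1]
opening: 0.999
finger_force: 0.0
shift [  53.6 -159.9    7.7] turn(ccw+ world) -25.42 tool-turn=-that z-axis [ 0.011 -0.004 -1.   ] q6 49.6
shift [  52.5 -160.9  131.6] turn(ccw+ world) -25.42 tool-turn=-that z-axis [ 0.011 -0.004 -1.   ] q6 49.6
```

```bash
python3 -m crank '[[[13,-40,0],6,0],[[26,-80,0],12,0],[[40,-120,0],18,0],[[53,-159,0],25,0],[[53,-159,0],25,0],[[53,-159,0],25,0],[[53,-159,0],25,0]]'
python3 - <<'E'
from h import *
rel(.549,.091,.136,-93.2)
c=read_camera("top");P=pts(c);z=P[...,2];w=np.zeros(z.shape,bool);w[190:225,262:305]=1
q=P[w&(z>.06)&(z<.08)];print(len(q),q.mean(0),cv2.minAreaRect(q[:,:2].astype(np.float32)*1000))
cv2.imwrite("pics/top2.png",cv2.resize(c["frame"][130:290,170:350],None,fx=3.5,fy=3.5))
E
```

```text
time: 7.5
eef_pos: [0.5459, 0.0899, 0.2604]
tcp_rot: [1.0, -0.024, -0.001, 0.0]
contact_force: [0.3, -0.4, -0.1]
opening: 0.998
finger_force: 0.0
shift [  3.2  -1.3 124.4] turn(ccw+ world) -0.42 tool-turn=-that z-axis [-0.002 -0.    -1.   ] q6 91.6
103 [ 0.55600336 -0.07601644  0.07084069] ((556.7518310546875, -76.39163970947266), (42.04933166503906, 14.153852462768555), 20.690303802490234)
```

View pics/top2.png

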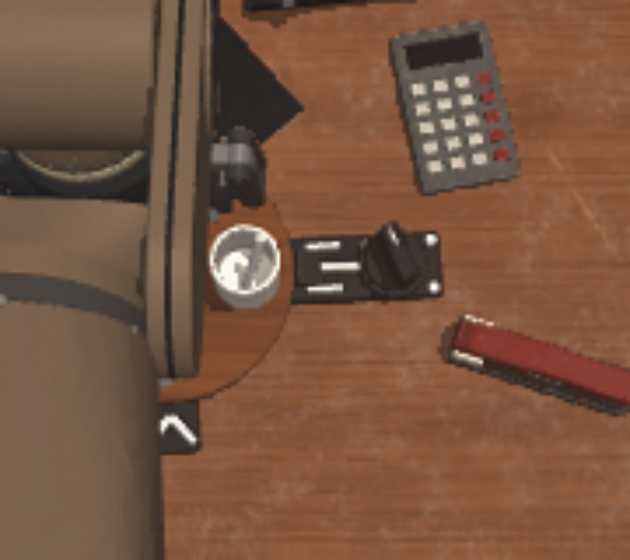

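The knob bar at (390,255) in the crop is now at heading 20.7°, so it has turned about 71.7° (1.25 rad) and the brake is off. I descend onto the grip bar and grip.

```bash
python3 -m crank '[[[3,-1,40],0,0],[[3,-1,80],0,0],[[3,-1,105],0,0],[[3,-1,122],0,0],[[3,-1,122],0,0],[[3,-1,122],0,255],[[3,-1,122],0,255],[[3,-1,122],0,255],[[3,-1,122],0,255],[[3,-1,122],0,255]]' 50; python3 -c "
from h import *
st();rel(.549,.091,.138,92.4)"
```

```text
time: 8.55
eef_pos: [0.5496, 0.0915, 0.1401]
tcp_rot: [1.0, -0.024, 0.001, -0.0]
contact_force: [0.2, 0.2, -0.3]
opening: 0.143
finger_force: 0.0
time 8.55
qpos [-0.017  0.122  1.945 -0.     1.073  1.602]
dq [ 0.002  0.002  0.005  0.001 -0.002  0.003]
joint_efforts [-4.6000e-02 -3.1614e+01 -2.6750e+01 -1.0000e-03 -4.0000e-03 -0.0000e+00]
eef_pos [0.55  0.092 0.14 ]
tcp_rot [ 1.    -0.024  0.001 -0.   ]
contact_force [ 0.195  0.153 -0.262]
wrist_torque [ 0.01  -0.053 -0.01 ]
finger_force 0.02
opening 0.143
shift [-0.6  0.5  2.1] turn(ccw+ world) -174.81 tool-turn=-that z-axis [ 0.001 -0.    -1.   ] q6 91.8
```

```bash
python3 -m crank '[[[0,0,0],0,255],[[0,0,0],0,255],[[0,0,0],0,255],[[0,0,0],0,255]]'; python3 -m crank '[[[0,0,0],-4,255],[[0,0,0],-11,255],[[0,0,0],-18,255],[[0,0,0],-25,255],[[0,0,0],-32,255],[[0,0,0],-39,255],[[0,0,0],-46,255],[[0,0,0],-53,255],[[0,0,0],-60,255],[[0,0,0],-65,255]]';python3 -c "
from h import *
rel(.549,.091,.138,92.4)"
```

```text
time: 8.95
eef_pos: [0.5496, 0.0915, 0.1402]
tcp_rot: [1.0, -0.024, 0.0, 0.0]
contact_force: [-1.8, -0.0, 4.9]
opening: 0.13
finger_force: 50.6
time: 9.95
eef_pos: [0.5495, 0.0917, 0.1402]
tcp_rot: [0.855, 0.518, 0.0, -0.0]
contact_force: [-2.7, 0.3, 6.3]
opening: 0.127
finger_force: 50.8
shift [-0.9 -0.1  2.2] turn(ccw+ world) 119.97 tool-turn=-that z-axis [ 0.     0.001 -1.   ] q6 26.6
```

```bash
python3 -m crank '[[[0,0,0],-7,255],[[0,0,0],-14,255],[[0,0,0],-21,255],[[0,0,0],-28,255],[[0,0,0],-35,255],[[0,0,0],-42,255],[[0,0,0],-49,255],[[0,0,0],-56,255],[[0,0,0],-63,255],[[0,0,0],-70,255]]'; python3 -m crank '[[[0,0,0],-7,255],[[0,0,0],-14,255],[[0,0,0],-21,255],[[0,0,0],-28,255],[[0,0,0],-35,255],[[0,0,0],-42,255],[[0,0,0],-47,255],[[0,0,0],-50,255],[[0,0,0],-50,255],[[0,0,0],-50,255]]';python3 - <<'E'
from h import *
rel(.549,.091,.138,92.4)
for n in("top","side"):
    c=read_camera(n);P=pts(c);np.savez(n+"3.npz",P=P,f=c["frame"]);cv2.imwrite(f"pics/{n}3.png",cv2.resize(c["frame"][150:300,150:350],None,fx=3.5,fy=3.5))
E
```

```text
time: 10.95
eef_pos: [0.5492, 0.0917, 0.1402]
tcp_rot: [0.403, 0.915, 0.0, -0.0]
contact_force: [-3.4, -0.1, 6.0]
opening: 0.128
finger_force: 50.9
time: 11.95
eef_pos: [0.5491, 0.0915, 0.1402]
tcp_rot: [-0.019, 1.0, -0.0, -0.0]
contact_force: [-2.8, -0.1, 6.3]
opening: 0.132
finger_force: 50.9
shift [ 0.1 -0.5  2.2] turn(ccw+ world) 0.18 tool-turn=-that z-axis [-0.001 -0.    -1.   ] q6 -93.2
```

View pics/side3.png

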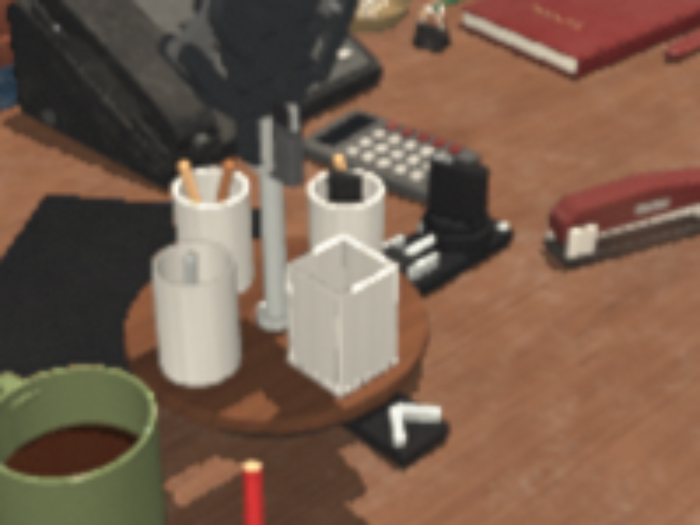

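View pics/top3.png

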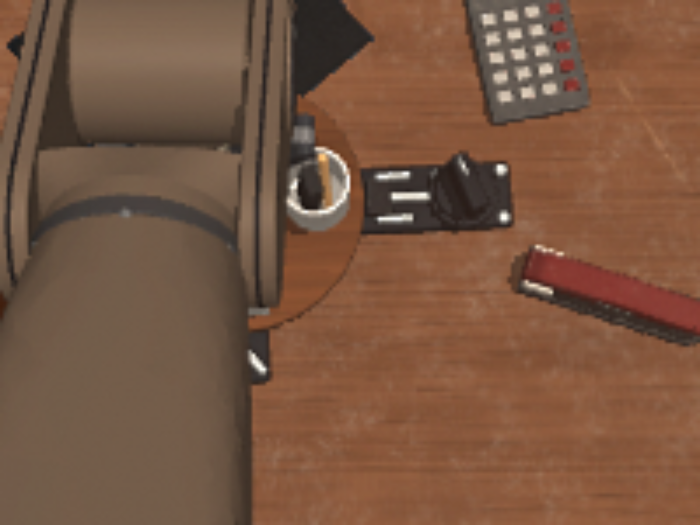

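The square pot at (345,310) in the side crop faces the pointer at (400,425), and the knob has stayed turned. I check the alignment numerically from the rims.

Run:
```python
from h import *
P=np.load("side3.npz")["P"];z=P[...,2]
for zl in((.09,.102),):
  m=((z>zl[0])&(z<zl[1])&(np.hypot(P[...,0]-.549,P[...,1]-.091)<.1)).astype(np.uint8)
  n,l,s,c=cv2.connectedComponentsWithStats(m)
  for i in range(1,n):
    if s[i,4]<60: continue
    q=P[l==i][:,:2].astype(np.float32)*1000;r=cv2.minAreaRect(q);(x,y),rad=cv2.minEnclosingCircle(q)
    print(s[i].tolist(),np.round(r[0],1),np.round(r[1],1),round(r[2],1),"circ",round(x,1),round(y,1),round(rad,1),"hd",np.degrees(np.arctan2(r[0][1]-91.3,r[0][0]-549)).round(1))
```

```text
[200, 198, 22, 15, 184] [607.4  94. ] [45.4 46.7] 9.9 circ 607.7 93.3 24.7 hd 2.7
[238, 198, 22, 15, 185] [549.   32.4] [47.  46.4] 67.7 circ 550.3 31.3 25.1 hd -90.0
[232, 217, 32, 21, 280] [489.  90.] [49.1 47.3] 3.7 circ 488.5 89.7 31.3 hd -178.8
[194, 218, 24, 18, 233] [545.8 150.8] [45.9 48.7] 53.7 circ 546.4 152.1 24.8 hd 93.1
```

```bash
python3 -m crank '[[[0,0,0],0,255],[[0,0,0],0,255],[[0,0,0],0,255]]'; python3 -c "
from h import *
print(ctrl.sign_off())"
```

```text
time: 12.35
eef_pos: [0.5491, 0.0915, 0.1402]
tcp_rot: [-0.019, 1.0, -0.0, -0.0]
contact_force: [-3.2, -1.2, 6.8]
opening: 0.131
finger_force: 50.9
the job is handed in; nothing more can be done
None
```

The brake is off (knob at about 1.25 rad) and the square pot is within about 1° of the pointer; I handed in with the bar still gripped at about 50 N, at about 12 s, and the judge gave no verdict. The mug, stapler and calculator were never approached closely and look unmoved in the last pictures.

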